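# Ring up a jar of sweets on the pick-and-mix scale

### The arm

A 6-joint arm with a two-finger parallel gripper is mounted at the origin on the work surface. World frame = base frame: x ahead of the robot, y to its left, z up, the work surface at z = 0. Lengths are in mm, angles in rad, forces in N, time in s.
With the tool pointing down it reaches from about 275 to 775 mm from the base axis. Payload 14.6 kg.
Tool frame: the origin (TCP) lies on the centre line of the jaws, within the pads' length; the fingertips stand bot.finger_overhang ahead of it and the grasp point (between the pads) lies 2 mm behind it (bot.finger_overhang is the distance from the TCP to the fingertips, in mm); z points along the fingers, y is the line along which they close (so a half turn about z gives the same grasp; the last joint's range is limited). The gripper opens to 85 mm and grips with 20 to 120 N. Pads are 22 mm wide; open, the fingers measure 114 mm over their backs; the gripper's body (76 mm by 85 mm) begins 54 mm behind the grasp point. The pads swing forward as they close: fully open they stand 13 mm farther back than shut.
Start: joints at [-0.155, 0.263, -0.048, 1.259, 0, 1.415], TCP at [525.003, -0.006, 209.678] pointing down, gripper open.
Joint ranges: [-2.65, 2.65], [-0.89, 1.7], [-1.18, 1.37], [-2.13, 2.11], [-1.35, 1.29], [-3.14, 3.14]. Speed limits (rad/s): [1.89, 1.89, 2.57, 2.79, 3.14, 3.14].

### API

Orientations are given as a unit quaternion [w, x, y, z].
In Python, from cell import bot gives the robot as it stands.
- The arm moves only by the shell command python3 -m pendant 'ROWS' [FORCE]. ROWS is JSON, a list of rows, each a list of 3 entries, a list of its own where there are three numbers: the opening, from 0 (shut) to 1 (fully open), then the shift along the tool's x, y, z in units of 30 mm (1.0 is 30 mm), then the turn about the tool's z in units of 5 degrees (1.0 is 5 degrees). A call has 1 to 8 rows; each row is the pose to reach, as a shift and turn from the pose commanded when the call began, along the tool's axes at that moment; what a row does not reach only later rows make up. A row lasts 1/10 s, in which the tool goes at most 50 mm and 8.59 degrees, less where a joint would pass 70% of its speed; a pose out of reach is approached as far as the arm can. A call with a gripper value outside its range is refused whole. The fingers move at their own pace and stop on an object; FORCE is the grip in N (left out, the last holds). Time passes only in rows, so rows that repeat a pose let the fingers close. It gives the time, the measured TCP pose, the force, the opening and the grip force at its end, in the units of the state.
- bot.state(): the state, without advancing time (a new reading comes with each control period).
- bot.get_image(name): name is "scene" or "side" or "wrist"; returns the picture (384x512x3 uint8, red, green, blue); there is no depth.
- bot.camera_params(name): a dict with "fx", "fy", "cx", "cy" (pixels), "rvec" (rotation vector, rad) and "tvec" (3), from world to camera coordinates, as OpenCV has them; the wrist camera has in their place "hand_eye" (4x4, takes a point from camera to tool coordinates, whose origin is the TCP and whose axes are the flange's). Camera axes: x right, y down, z forward; pixel columns grow to the right and rows downward; lengths in mm; the calibration is good to about 2 mm. A picture is of the moment at which its call begins: read the wrist's pose just before it. camera_params takes no time and is no camera call.
- bot.hand_in(): hands the job in; it is judged then, once.
Trained networks look in the newest picture that a camera, given by its name, has taken for a name from the list of things; names that differ only in an ending like _2 or _b are one class to them, and where a whole thing is asked for, a point or a joint stands for the part that bears it (a point fixed in the world has none). Each returns a list of dicts, best first, with "conf" (0 to 1); they miss things now and then, are a little off and sometimes report something else, mostly with a low value. They report only what shows in the picture. A call takes as long as a camera call.
- bot.boxes_of(query, camera): "bbox" ([left, top, width, height] in pixels, round what is visible of it).
- bot.masks_of(query, camera): "region" (384x512 bool, what is visible of it) and "bbox" ([left, top, width, height] in pixels, round what is visible of it).
The state is a dict: "time": time; "qpos": joint angles; "joint_vel": joint speeds; "joint_efforts": joint torques, N m; "position": TCP position; "tcp_rot": TCP orientation; "wrist_force": force on the tool from outside, world axes, zero at the start; "moment": the same for the moment, N m; "grip_width": opening from 0.0 (shut) to 1.0 (fully open); "finger_force": force on a finger pad.
Only numpy, scipy, OpenCV 4.12 (cv2) and the standard library are available. Lean on these libraries where they do the work, as an engineer would, in place of code of your own. Each camera call takes 0.05 s, during which the arm holds its last target. There are 200 camera calls.

### The job

Ring up the jar that stands on the shop scale: first press the orange raised end of the power rocker fully down to switch the scale on, then push the round selector key of the same colour as that jar's lid fully in, so that it stays in, and then press the wide green print key fully down and let it come back up. Do not push in the other two selector keys, and leave the jars and everything else on the table where they stand.

Things in the scene. Friction and masses are not known exactly. Their poses are not given: they have to be found in the camera images.
- scale: fixed white shop scale, 340 (x) x 350 (y) mm, flat top 60 mm above the table. Origin: centre of its underside; x points from the keys to the pan, y left along the key row, z up. Controls in a row at x = -120 mm: rocker at y = +130, round selector keys at +60, 0, -60 (their order changes), green print key at -130 mm. Between them only frames 3 mm high.
- pan (a point): centre of the upper face of the round steel pan, 200 mm across, 70 mm above the table, at x = +55 mm on the scale. One of the three jars stands on it, within 25 mm of this point.
- power (a joint): power rocker, 60 mm long (scale x) and 30 mm wide; near half black, far half (towards the pan) orange. Pivots at its middle about the scale's y. 0 = off (black half level, orange half sloping up to the far end by 0.4 rad), 0.4 = on (orange half pressed level, black half raised). Held by friction only: stays where it is left; about 2 N at the orange end moves it.
- power_press (a point): point on the upper face of the orange half of the rocker, 21 mm from the pivot: the place to press down. At off it lies 76 mm above the table, at fully on 68 mm; the raised far end of the rocker reaches 80 mm at off.
- key_red (a joint): how far the red selector key is pushed in (m): 0 = out, 0.008 = fully in. Friction of 2.5 N, no spring: it stays where it is pushed to.
- key_red_top (a point): centre of the flat top of the red selector key, 30 mm in diameter, 72 mm above the table when out and 64 mm when fully in; pressed straight down.
- key_yellow (a joint): the same for the yellow selector key.
- key_yellow_top (a point): centre of the top of the yellow selector key, as for the red one.
- key_blue (a joint): the same for the blue selector key.
- key_blue_top (a point): centre of the top of the blue selector key, as for the red one.
- print (a joint): how far the green print key is pressed (m): 0 = up, 0.006 = fully down. Spring return: 1.2 N to start, 4 N at the bottom.
- print_top (a point): centre of the flat top of the green print key, 34 (scale x) x 56 (scale y) mm, 71 mm above the table when up and 65 mm when fully down; pressed straight down.
- jar_red: upright jar of red and white sweets with a red lid, 72 mm in diameter, 100 mm tall, 0.25 kg, loose. Origin: centre of its underside. White label band. Stands on the pan or on the riser (both 70 mm above the table).
- jar_yellow: the same with yellow and white sweets and a yellow lid.
- jar_blue: the same with blue and white sweets and a blue lid.
- riser: wooden riser 240 (x) x 150 (y) x 70 mm to the right of the scale, carrying the two jars that are not on the pan. Fixed; origin under its centre, on the table. With jars its contents reach 170 mm.
- scoop: loose red-handled sweet scoop lying on the table, about 200 mm long; bystander, origin at its underside.
- tin: loose pink round mint tin, 66 mm in diameter, 28 mm tall; bystander, origin centre of its underside.
- lolly_pot: loose white pot of lollipops, 72 mm in diameter, 140 mm tall with the lollipops; bystander, origin centre of its underside.
- gift_box: loose teal gift box with yellow ribbon, 70 x 100 x 45 mm; bystander, origin centre of its underside.

How it is judged (in metres and radians):
On the way, in this order (a step that is already met when the one before it is completed fails the run):
1. the power rocker is pressed over to on (value of joint power above 0.33 rad), for 0.1 s.
2. the selector key of the colour of the jar on the pan is pushed in (6 mm or more of its 8) (((horizontal distance between jar_red and pan below 0.06 m and value of joint key_red above 0.006 m) or (horizontal distance between jar_yellow and pan below 0.06 m and value of joint key_yellow above 0.006 m) or (horizontal distance between jar_blue and pan below 0.06 m and value of joint key_blue above 0.006 m))), for 0.1 s.
3. the green print key is pressed down (4 mm or more of its 6) (value of joint print above 0.004 m and ((horizontal distance between jar_red and pan below 0.06 m and value of joint key_red above 0.006 m) or (horizontal distance between jar_yellow and pan below 0.06 m and value of joint key_yellow above 0.006 m) or (horizontal distance between jar_blue and pan below 0.06 m and value of joint key_blue above 0.006 m)) and value of joint power above 0.3 rad), for 0.1 s.
At the end, for the whole second after the job is handed in: The rocker is on (over 0.3 of 0.4 rad), the selector key matching the lid of the jar on the pan is in (over 6 mm of 8), the other two are out (under 3 mm), the print key is back up (under 2 mm), the jars stand upright within 15 mm and the other loose things lie within 25 mm of where they began (value of joint power above 0.3 rad and ((horizontal distance between jar_red and pan below 0.06 m and value of joint key_red above 0.006 m and value of joint each of key_yellow, key_blue below 0.003 m and horizontal distance between each of jar_yellow, jar_blue and pan above 0.06 m) or (horizontal distance between jar_yellow and pan below 0.06 m and value of joint key_yellow above 0.006 m and value of joint each of key_red, key_blue below 0.003 m and horizontal distance between each of jar_red, jar_blue and pan above 0.06 m) or (horizontal distance between jar_blue and pan below 0.06 m and value of joint key_blue above 0.006 m and value of joint each of key_red, key_yellow below 0.003 m and horizontal distance between each of jar_red, jar_yellow and pan above 0.06 m)) and value of joint print below 0.002 m and distance of each of jar_red, jar_yellow, jar_blue from where it was at the start of the episode below 0.015 m and distance of each of scoop, tin, lolly_pot, gift_box from where it was at the start of the episode below 0.025 m and angle between each of jar_red, jar_yellow, jar_blue's own z axis and vertical below 0.2 rad); the robot touches nothing.
It fails at once if a selector key of another colour than the jar on the pan is pushed in (over 3 mm) ((horizontal distance between jar_red and pan above 0.06 m and value of joint key_red above 0.003 m) or (horizontal distance between jar_yellow and pan above 0.06 m and value of joint key_yellow above 0.003 m) or (horizontal distance between jar_blue and pan above 0.06 m and value of joint key_blue above 0.003 m)).
It fails at once if a selector key is pushed in while the power is off (value of joint power below 0.2 rad and value of joint any of key_red, key_yellow, key_blue above 0.003 m).
It fails at once if the print key is pressed before the right selector key is in (value of joint print above 0.003 m and not ((horizontal distance between jar_red and pan below 0.06 m and value of joint key_red above 0.005 m) or (horizontal distance between jar_yellow and pan below 0.06 m and value of joint key_yellow above 0.005 m) or (horizontal distance between jar_blue and pan below 0.06 m and value of joint key_blue above 0.005 m))).
It fails at once if a jar is lifted, shoved over 15 mm or tipped (distance of any of jar_red, jar_yellow, jar_blue from where it was at the start of the episode above 0.015 m or angle between any of jar_red, jar_yellow, jar_blue's own z axis and vertical above 0.3 rad).
It fails at once if another loose thing is lifted or moved over 25 mm (distance of any of scoop, tin, lolly_pot, gift_box from where it was at the start of the episode above 0.025 m).
It also fails if it takes over 40 s, if anything falls off the work surface, if the arm or the gripper's body presses on something with over 40 N, if the wrist force passes 120 N, or if a joint passes its speed limit or range.

## Working session

There is one attempt and no reset: what is moved stays moved. The work goes in short steps, Python scripts to look and compute and a shell command to move; the robot and the scene stay as the last step left them, time stands still between calls to the robot, and variables do not carry over. Pictures are saved under pics/ and viewed, at most 10 in all, crops included, and the job is handed in when it is done.

```bash
mkdir -p pics; python3 - <<'E'
from cell import bot
import cv2,numpy as np
s=bot.state();print(s['position'],s['tcp_rot'],s['grip_width'],bot.finger_overhang,s['time'])
a=bot.get_image("scene");b=bot.get_image("side")
for n in("scene","side"):print(n,bot.camera_params(n))
cv2.imwrite("pics/a.png",a[:,:,::-1]);cv2.imwrite("pics/b.png",b[:,:,::-1])
for n in("scene","side"):
  for q in["power","key_red","key_yellow","key_blue","print","jar_red","jar_yellow","jar_blue"]:
    print(n,q,[(x['bbox'],round(x['conf'],2)) for x in bot.boxes_of(q,n)[:2]])
E
```

```text
[5.24684799e+02 7.50618545e-02 2.09213046e+02] [-4.60565132e-04  7.07095564e-01  7.07117781e-01 -3.07598591e-04] 0.9956476215563667 17.0 0.0
scene {'fx': 406.5754535818908, 'fy': 406.5754535818908, 'cx': 250.90145913663773, 'cy': 195.15999824651684, 'rvec': array([ 1.72422369,  1.94082167, -0.72409787]), 'tvec': array([  43.79817331, -346.71213498, 1664.18314584])}
side {'fx': 484.6325235414324, 'fy': 484.6325235414324, 'cx': 254.35863998185374, 'cy': 186.62845255400057, 'rvec': array([ 0.19538078, -2.7126397 ,  1.44304081]), 'tvec': array([ 513.19851374,   90.81088213, 1838.68292935])}
scene power [([275.2, 190.7, 15.0, 19.5], 0.63)]
scene key_red [([236.2, 189.1, 14.6, 8.6], 0.5)]
scene key_yellow [([217.1, 187.8, 12.1, 7.8], 0.49), ([253.1, 192.9, 11.3, 9.7], 0.33)]
scene key_blue [([194.8, 182.6, 20.5, 11.2], 0.54)]
scene print [([192.3, 185.5, 20.8, 13.4], 0.47), ([275.9, 191.7, 12.2, 17.5], 0.31)]
scene jar_red [([93.5, 136.1, 28.5, 32.7], 0.73)]
scene jar_yellow [([207.1, 206.1, 26.4, 42.2], 0.59), ([191.8, 183.9, 26.2, 11.2], 0.21)]
scene jar_blue [([90.0, 161.2, 27.7, 37.9], 0.88)]
side power []
side key_red []
side key_yellow []
side key_blue []
side print [([260.3, 161.8, 9.8, 12.8], 0.39)]
side jar_red [([281.7, 107.8, 16.0, 27.5], 0.7)]
side jar_yellow [([205.3, 149.9, 19.5, 28.3], 0.89)]
side jar_blue [([262.9, 107.5, 4.7, 18.7], 0.57)]
```

View pics/a.png

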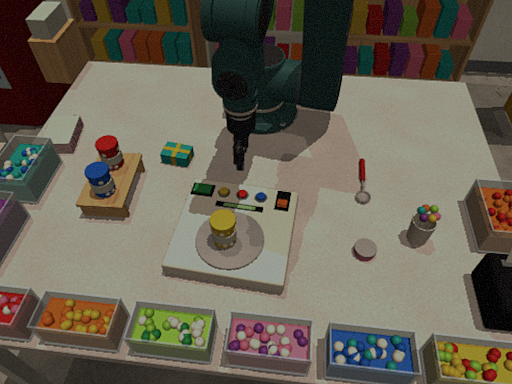

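View pics/b.png

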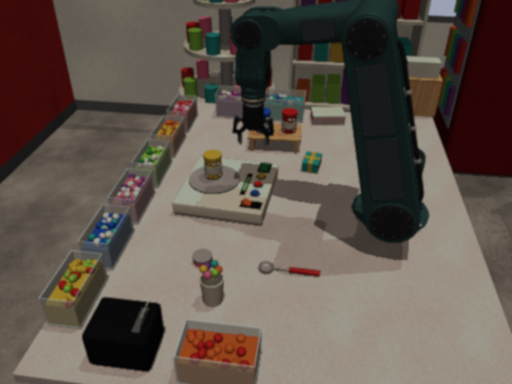

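Yellow jar (223,225) is on the pan. In the scene picture the controls are print (203,189), yellow (224,192), red (242,194), blue (261,197) and rocker (283,200). I'll check the wrist view and make a first scale fit.

```bash
cat > h.py <<'E'
from cell import bot
import cv2,numpy as np
from scipy.optimize import least_squares
from scipy.spatial.transform import Rotation as R
def cam(n,s=None):
    p=bot.camera_params(n);K=np.array([[p['fx'],0,p['cx']],[0,p['fy'],p['cy']],[0,0,1]])
    if n=='wrist':
        T=np.eye(4);T[:3,:3]=R.from_quat(s['tcp_rot'],scalar_first=True).as_matrix();T[:3,3]=s['position']
        M=np.linalg.inv(T@np.array(p['hand_eye']))
        return K,cv2.Rodrigues(M[:3,:3])[0],M[:3,3]
    return K,p['rvec'],p['tvec']
def proj(c,P): return cv2.projectPoints(np.array(P,float),c[1],c[2],c[0],None)[0][:,0]
L={'print':(-120,-130,71),'yellow':(-120,-60,72),'red':(-120,0,72),'blue':(-120,60,72),'power':(-120,130,68),'power_press':(-101,130,76)}
def world(t,n):
    x,y,z=L[n];c,s=np.cos(t[2]),np.sin(t[2]);return [t[0]+c*x-s*y,t[1]+s*x+c*y,z]
def fit(obs): # list of (cam,name,uv)
    f=lambda t:np.concatenate([proj(c,[world(t,n)])[0]-uv for c,n,uv in obs])
    return least_squares(f,[600,0,0],x_scale=[10,10,.1],loss='soft_l1')
E
python3 - <<'E'
from h import *
c=cam('scene')
r=fit([(c,'print',(203,189)),(c,'yellow',(224,192)),(c,'red',(242,194)),(c,'blue',(261,197)),(c,'power',(283,200))])
print(r.x,r.fun)
for n in L: print(n,np.round(world(r.x,n)))
s=bot.state();w=bot.get_image('wrist');cv2.imwrite('pics/w.png',w[:,:,::-1])
cw=cam('wrist',s)
for n in L: print(n,proj(cw,[world(r.x,n)]))
E
```

```text
[ 6.33332891e+02 -1.34307905e+01 -5.99536479e-02] [-0.51521396  0.08626215 -0.20162851 -0.30196456  0.33675398  0.14435778
  0.10177882 -0.37941218  0.2287823   0.36344238]
print [ 506. -136.   71.]
yellow [510. -66.  72.]
red [514.  -6.  72.]
blue [517.  54.  72.]
power [521. 124.  68.]
power_press [540. 122.  76.]
print [[239.46159526 271.53801779]]
yellow [[241.88745136 223.57237177]]
red [[244.28628789 176.41857134]]
blue [[247.00555047 122.96617335]]
power [[250.72140306  51.38278459]]
power_press [[270.05033457  51.53036163]]
```

View pics/w.png

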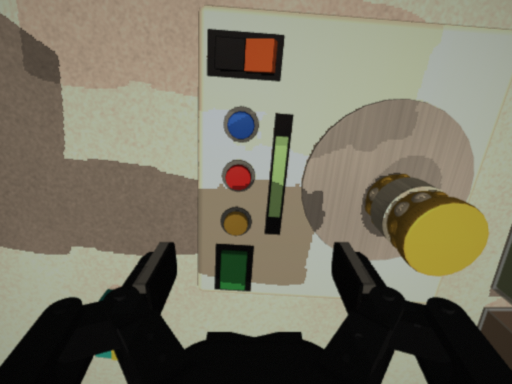

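Wrist view: rocker pivot (246,54), blue (240,125), red (238,177), yellow (236,223), print (234,269), jar on the pan with a yellow lid. Refit with these.

```bash
python3 - <<'E'
from h import *
c=cam('scene');s=bot.state();w=cam('wrist',s)
A=[(c,'print',(203,189)),(c,'yellow',(224,192)),(c,'red',(242,194)),(c,'blue',(261,197)),(c,'power',(283,200))]
B=[(w,'print',(234,269)),(w,'yellow',(236,223)),(w,'red',(238,177)),(w,'blue',(240,125)),(w,'power',(246,54))]
for o in(B,A+B):
  r=fit(o);print(r.x,np.round(r.fun,1))
  Rm=R.from_quat(s['tcp_rot'],scalar_first=True)
  for n in L:
    p=np.array(world(r.x,n));d=Rm.inv().apply(p-s['position']);print(n,np.round(p),np.round(d,1),np.round(d/30,2))
print(Rm.as_matrix().round(3))
E
```

```text
[ 6.26574894e+02 -1.56616655e+01 -6.91048729e-02] [-0.6  3.2 -0.1  1.4  0.4  0.4  1.3 -0.9 -0.8 -1.3]
print [ 498. -137.   71.] [-137.1  -27.2  138.7] [-4.57 -0.91  4.62]
yellow [503. -67.  72.] [-67.2 -22.3 137.7] [-2.24 -0.74  4.59]
red [507.  -7.  72.] [ -7.4 -18.2 137.7] [-0.25 -0.61  4.59]
blue [511.  52.  72.] [ 52.5 -14.  137.7] [ 1.75 -0.47  4.59]
power [516. 122.  68.] [122.3  -9.2 141.7] [ 4.08 -0.31  4.72]
power_press [535. 121.  76.] [121.    9.7 133.7] [4.03 0.32 4.46]
[ 6.26980875e+02 -1.55311588e+01 -6.91811663e-02] [-0.3 -1.7 -0.1 -1.9  0.3 -1.4 -0.  -1.8  0.  -0.9 -0.3  3.1  0.3  1.3
  0.8  0.3  1.6 -1.  -0.4 -1.4]
print [ 498. -137.   71.] [-136.9  -26.8  138.7] [-4.56 -0.89  4.62]
yellow [503. -67.  72.] [-67.1 -21.9 137.7] [-2.24 -0.73  4.59]
red [507.  -7.  72.] [ -7.2 -17.8 137.7] [-0.24 -0.59  4.59]
blue [511.  53.  72.] [ 52.6 -13.6 137.7] [ 1.75 -0.45  4.59]
power [516. 122.  68.] [122.5  -8.8 141.7] [ 4.08 -0.29  4.72]
power_press [535. 121.  76.] [121.2  10.2 133.7] [4.04 0.34 4.46]
[[-0.  1.  0.]
 [ 1.  0. -0.]
 [-0.  0. -1.]]
```

```bash
python3 -m pendant '[[0,[1.5,0,0],0],[0,[3,0.3,0.8],0],[0,[4.03,0.33,1.6],0],[0,[4.03,0.33,2.3],0],[0,[4.03,0.33,2.3],0],[0,[4.03,0.33,2.3],0],[0,[4.03,0.33,2.3],0]]'
python3 - <<'E'
from h import *
s=bot.state();w=bot.get_image('wrist');b=bot.get_image('scene')
cv2.imwrite('pics/w2.png',np.hstack([w,cv2.resize(b[150:290,150:310],(288,384)[:2][::1]) [:384]])[:,:,::-1][:, :800])
c=cam('wrist',s)
t=[626.6,-15.6,-.069]
for n in L: print(n,proj(c,[world(t,n)])[0].round(1))
p=np.array(s['position']);print(p,s['wrist_force'],proj(c,[p,p-[0,0,17]]).round())
E
```

```text
time: 1.65
position: [535.6, 120.3, 141.9]
tcp_rot: [0.001, 0.707, 0.707, 0.001]
wrist_force: [0.6, -0.2, 0.1]
grip_width: 0.001
finger_force: 0.0
print [223.3 390.4]
yellow [225.2 347.9]
red [227.1 305.2]
blue [229.4 256.4]
power [232.7 188.1]
power_press [253.4 192.4]
[535.56933727 120.323475   141.94749655] [ 0.57924529 -0.21033155  0.11456399] [[255. 228.]
 [254. 217.]]
```

View pics/w2.png

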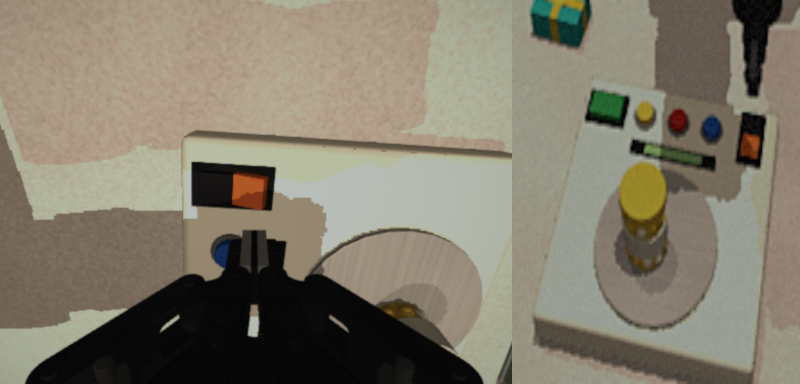

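Rocker: pivot at (232,187), orange half centre (250,190), which matches the fit. Now I'll descend, watching force.

```bash
python3 -m pendant '[[0,[0.02,0,0.7],0],[0,[0.02,0,1.3],0],[0,[0.02,0,1.45],0],[0,[0.02,0,1.6],0],[0,[0.02,0,1.6],0]]'
```

```text
time: 2.25
position: [535.2, 121.3, 93.1]
tcp_rot: [0.0, 0.707, 0.707, 0.0]
wrist_force: [-0.4, 0.0, 0.2]
grip_width: 0.003
finger_force: 0.0
```

```bash
python3 -m pendant '[[0,[0,0,0.1],0],[0,[0,0,0.17],0],[0,[0,0,0.17],0]]'; python3 -m pendant '[[0,[0,0,0.05],0],[0,[0,0,0.1],0],[0,[0,0,0.1],0]]'
```

```text
time: 2.55
position: [534.9, 121.5, 87.6]
tcp_rot: [0.0, 0.707, 0.707, 0.0]
wrist_force: [-0.6, 0.0, 0.1]
grip_width: 0.002
finger_force: 0.0
time: 2.85
position: [534.8, 121.5, 84.4]
tcp_rot: [-0.0, 0.707, 0.707, -0.0]
wrist_force: [-0.6, -0.3, 0.0]
grip_width: 0.0
finger_force: 0.0
```

```bash
python3 - <<'E'
from h import *
w=bot.get_image('wrist');b=bot.get_image('scene')
cv2.imwrite('pics/w3.png',np.hstack([w,cv2.resize(b[150:290,150:310],(288,384))])[:,:,::-1])
E
```

```text
(no output)
```

View pics/w3.png

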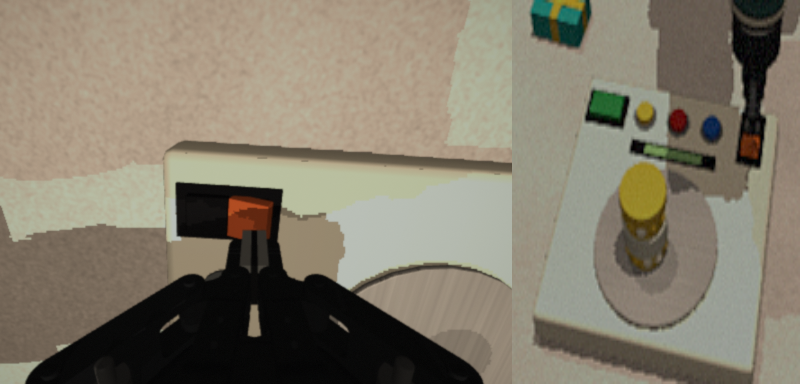

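```bash
python3 - <<'E'
from h import *
s=bot.state();p=np.array(s['position']);t=[626.6,-15.6,-.069]
for n in('scene','wrist'):
  c=cam(n,s)
  q=proj(c,[p+[0,0,17],p,p-[0,0,17],p-[0,-11,17],world(t,'power_press'),world(t,'power')])
  print(n,q.round(1).tolist())
  if n=='scene':print(((q-[150,150])*[1.8,384/140]+[512,0]).round().tolist())
print(bot.camera_params('wrist')['hand_eye'])
E
```

```text
scene [[282.7, 196.7], [282.5, 200.3], [282.2, 203.8], [285.8, 204.1], [282.2, 202.0], [283.0, 199.0]]
[[751.0, 128.0], [750.0, 138.0], [750.0, 147.0], [756.0, 148.0], [750.0, 143.0], [751.0, 134.0]]
wrist [[254.6, 241.1], [254.5, 227.9], [254.5, 216.9], [254.5, 202.8], [254.4, 222.7], [228.0, 216.0]]
[[ 1.04752787e-04 -9.44665845e-01 -3.28034192e-01  8.51553273e+01]
 [ 9.99999821e-01  2.92049861e-04 -5.21704032e-04 -3.77016954e-01]
 [ 5.88638320e-04 -3.28034079e-01  9.44665706e-01 -1.62801674e+02]
 [ 0.00000000e+00  0.00000000e+00  0.00000000e+00  1.00000000e+00]]
```

```bash
python3 -m pendant '[[0,[0,0,0.1],0],[0,[0,0,0.1],0]]'; python3 -m pendant '[[0,[0,0,0.1],0],[0,[0,0,0.1],0]]'
```

```text
time: 3.15
position: [534.7, 121.5, 81.2]
tcp_rot: [-0.0, 0.707, 0.707, -0.0]
wrist_force: [0.7, 0.5, -0.1]
grip_width: 0.003
finger_force: 0.0
time: 3.35
position: [534.7, 121.5, 78.2]
tcp_rot: [-0.0, 0.707, 0.707, -0.0]
wrist_force: [0.7, -0.1, -0.5]
grip_width: 0.005
finger_force: 0.0
```

```bash
python3 - <<'E'
from h import *
w=bot.get_image('wrist');b=bot.get_image('scene')
cv2.imwrite('pics/w4.png',np.hstack([cv2.resize(w[150:300,150:350],(400,300),interpolation=2),cv2.resize(b[160:235,240:340],(400,300),interpolation=2)])[:,:,::-1])
E
```

```text
(no output)
```

View pics/w4.png

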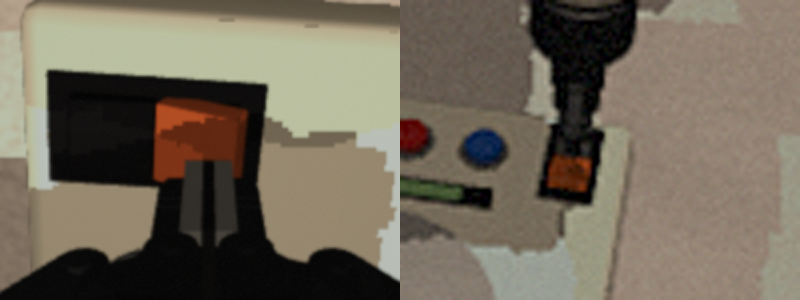

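Rocker is still up, with the fingertips (wrist px 255,231) just above the orange half. The tips sit higher than nominal, so I'll keep going down.

```bash
for i in 1; do python3 -m pendant '[[0,[0,0,0.1],0],[0,[0,0,0.1],0]]'; python3 -m pendant '[[0,[0,0,0.1],0],[0,[0,0,0.1],0]]';python3 -m pendant '[[0,[0,0,0.1],0],[0,[0,0,0.1],0]]'; done | grep -E "pos|force"
```

```text
position: [534.7, 121.5, 75.3]
wrist_force: [-0.4, -0.0, -0.2]
finger_force: 0.0
position: [534.7, 121.5, 72.2]
wrist_force: [-0.1, 0.9, -0.3]
finger_force: 0.0
position: [534.7, 121.5, 69.2]
wrist_force: [-0.3, 0.0, -0.7]
finger_force: 0.0
```

```bash
python3 - <<'E'
from h import *
w=bot.get_image('wrist');b=bot.get_image('side');c=bot.get_image('scene')
cv2.imwrite('pics/w5.png',np.vstack([np.hstack([cv2.resize(w[150:300,150:350],(400,300),interpolation=2),cv2.resize(c[160:235,240:340],(400,300),interpolation=2)]),cv2.resize(b[130:230,170:370],(800,300),interpolation=2)[:,:800]])[:,:,::-1])
s=bot.state();p=np.array(s['position'])
for n in('scene','side','wrist'):print(n,proj(cam(n,s),[p,p+[0,0,10]]).round(1).tolist())
E
```

```text
scene [[282.3, 203.4], [282.4, 201.3]]
side [[245.2, 202.1], [245.2, 199.9]]
wrist [[254.5, 227.9], [254.6, 235.4]]
```

View pics/w5.png

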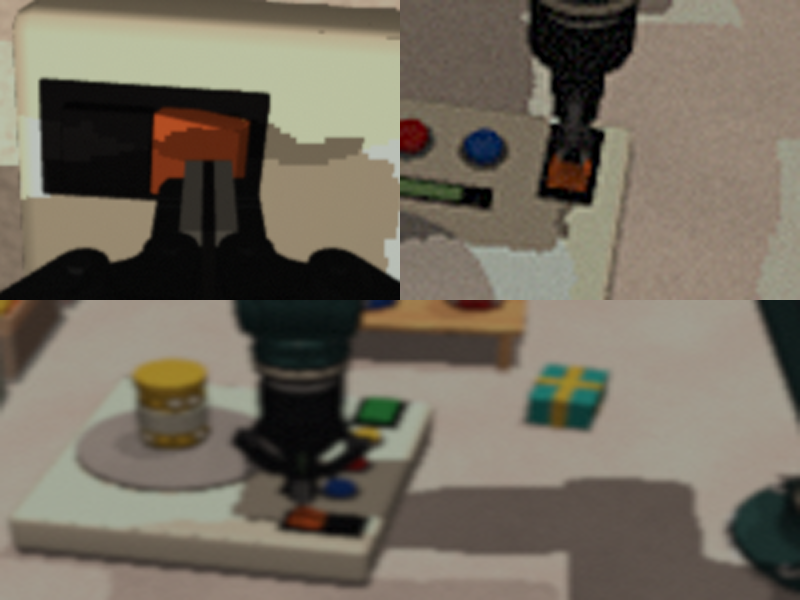

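Fingertips still hover over the orange half: side px (246,197) against rocker px (246,203). They are about 20 mm above the TCP. Continue.

```bash
(python3 -m pendant '[[0,[0,0,0.1],0],[0,[0,0,0.1],0]]'; python3 -m pendant '[[0,[0,0,0.1],0],[0,[0,0,0.1],0]]') | grep -E "pos|wrist_force"
python3 - <<'E'
from h import *
s=bot.state();p=np.array(s['position'])
for n in('scene','side'):
  c=cam(n);bot.get_image(n)
  print(n,[(np.array(x['bbox']).round(1).tolist(),x['conf']) for x in bot.boxes_of('power',n)[:1]],proj(c,[world([626.6,-15.6,-.069],k) for k in('power','power_press')]).round(1).tolist())
E
```

```text
position: [534.7, 121.5, 66.2]
wrist_force: [-1.2, -0.1, -0.2]
position: [534.7, 121.5, 63.2]
wrist_force: [-0.5, -0.7, 1.1]
scene [([275.1, 201.2, 11.1, 7.7], 0.47)] [[283.0, 199.0], [282.2, 202.0]]
side [([241.5, 197.8, 16.1, 7.0], 0.67)] [[250.4, 203.1], [245.3, 200.6]]
```

```bash
(python3 -m pendant '[[0,[0,0,0.07],0],[0,[0,0,0.07],0]]'; python3 -m pendant '[[0,[0,0,0.07],0],[0,[0,0,0.07],0]]'; python3 -m pendant '[[0,[0,0,0.07],0],[0,[0,0,0.07],0]]') | grep -E "pos|wrist_force"
```

```text
position: [534.8, 121.5, 61.3]
wrist_force: [0.2, -0.4, 0.4]
position: [534.8, 121.5, 59.1]
wrist_force: [-0.3, -0.3, 0.5]
position: [534.7, 121.5, 57.0]
wrist_force: [0.2, -0.2, 0.6]
```

```bash
(python3 -m pendant '[[0,[0,0,0.07],0],[0,[0,0,0.07],0]]'; python3 -m pendant '[[0,[0,0,0.07],0],[0,[0,0,0.07],0]]'; python3 -m pendant '[[0,[0,0,0.07],0],[0,[0,0,0.07],0]]') | grep -E "pos|wrist_force"
python3 - <<'E'
from h import *
w=bot.get_image('wrist');b=bot.get_image('side');c=bot.get_image('scene')
cv2.imwrite('pics/w6.png',np.vstack([np.hstack([cv2.resize(w[150:300,150:350],(400,300),interpolation=2),cv2.resize(c[160:235,240:340],(400,300),interpolation=2)]),cv2.resize(b[130:230,170:370],(800,300),interpolation=2)[:,:800]])[:,:,::-1])
E
```

```text
position: [535.0, 121.5, 55.1]
wrist_force: [0.3, -0.5, 0.5]
position: [534.9, 121.5, 52.9]
wrist_force: [-0.5, 0.1, 0.5]
position: [534.9, 121.5, 50.8]
wrist_force: [0.7, 0.1, 0.2]
```

View pics/w6.png

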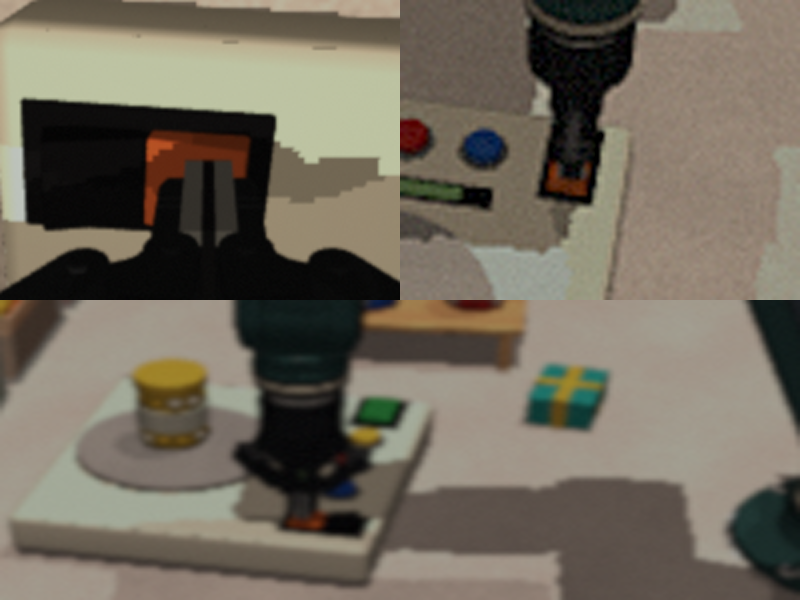

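Tips (wrist px 255,231) are now right over the orange half, which spans v 215–262 and is still raised. Continue to contact.

```bash
(python3 -m pendant '[[0,[0,0,0.07],0],[0,[0,0,0.07],0]]'; python3 -m pendant '[[0,[0,0,0.07],0],[0,[0,0,0.07],0]]'; python3 -m pendant '[[0,[0,0,0.07],0],[0,[0,0,0.07],0]]') | grep -E "pos|wrist_force"
```

```text
position: [534.9, 121.5, 48.7]
wrist_force: [1.2, 0.1, 0.3]
position: [534.8, 121.5, 46.5]
wrist_force: [0.7, 1.2, -0.0]
position: [535.0, 121.5, 46.2]
wrist_force: [-7.8, -0.8, 26.7]
```

```bash
python3 - <<'E'
from h import *
w=bot.get_image('wrist');b=bot.get_image('side');c=bot.get_image('scene')
cv2.imwrite('pics/w7.png',np.vstack([np.hstack([cv2.resize(w[150:300,150:350],(400,300),interpolation=2),cv2.resize(c[160:235,240:340],(400,300),interpolation=2)]),np.hstack([cv2.resize(b[145:220,200:300],(400,300),interpolation=2),cv2.resize(w,(400,300))])])[:,:,::-1])
print(bot.state()['wrist_force'],bot.state()['moment'])
E
```

```text
[-7.39534065 -0.04475858 27.60084042] [-0.21385578  1.68405309 -0.02033364]
```

View pics/w7.png

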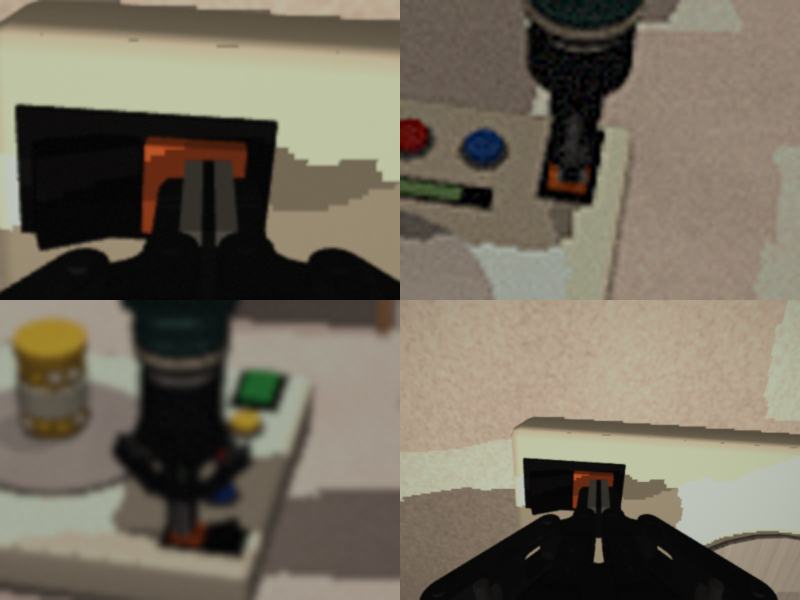

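The black half now stands raised (wrist crop 40,245) and orange is level under the tips with a 27 N stop, so the rocker is on. Level contact (68 mm) came at TCP z = 46, so the keys touch at about TCP 50. Lift and go over the yellow key.

```bash
python3 -m pendant '[[0,[0,0,-0.8],0],[0,[0,0,-1.5],0],[0,[-1.6,-0.4,-1.5],0],[0,[-3.2,-0.8,-1.5],0],[0,[-4.8,-1.07,-1.5],0],[0,[-6.28,-1.07,-1.5],0],[0,[-6.28,-1.07,-1.5],0],[0,[-6.28,-1.07,-1.5],0]]'
python3 - <<'E'
from h import *
s=bot.state();p=np.array(s['position']);t=[626.6,-15.6,-.069]
w=bot.get_image('wrist');b=bot.get_image('scene')
cs=cam('scene')
print(proj(cs,[p+[0,0,22],p+[0,0,-25+22],world(t,'yellow')]).round(1).tolist())
h=cv2.cvtColor(b,cv2.COLOR_RGB2HSV)
for nm,lo,hi in(('yellow',18,32),('blue',100,125),('green',50,80),('red',0,8)):
  m=((h[:,:,0]>=lo)&(h[:,:,0]<=hi)&(h[:,:,1]>130)&(h[:,:,2]>60)).astype(np.uint8);m[:178]=0;m[206:]=0;m[:,:185]=0;m[:,300:]=0
  n,_,st,ce=cv2.connectedComponentsWithStats(m);print(nm,[(st[i,4],ce[i].round(1).tolist()) for i in range(1,n) if st[i,4]>8])
for n in('print','yellow','red','blue'): print(n,proj(cam('wrist',s),[world(t,n)])[0].round(1))
cv2.imwrite('pics/w8.png',np.hstack([cv2.resize(w[100:384,120:380],(460,500)),cv2.resize(b[165:240,185:235],(333,500),interpolation=2)])[:,:,::-1])
E
```

```text
time: 7.7
position: [502.5, -67.7, 89.5]
tcp_rot: [-0.0, 0.708, 0.706, -0.0]
wrist_force: [-0.2, 0.5, -0.1]
grip_width: 0.001
finger_force: 0.0
[[222.8, 181.6], [223.4, 186.9], [223.8, 190.0]]
yellow [(np.int32(62), [223.5, 191.0])]
blue [(np.int32(50), [260.5, 195.8])]
green [(np.int32(103), [201.8, 187.8])]
red [(np.int32(49), [242.1, 193.1])]
print [248.9 294. ]
yellow [254.8 215.9]
red [261.1 132.2]
blue [268.9  27.8]
```

View pics/w8.png

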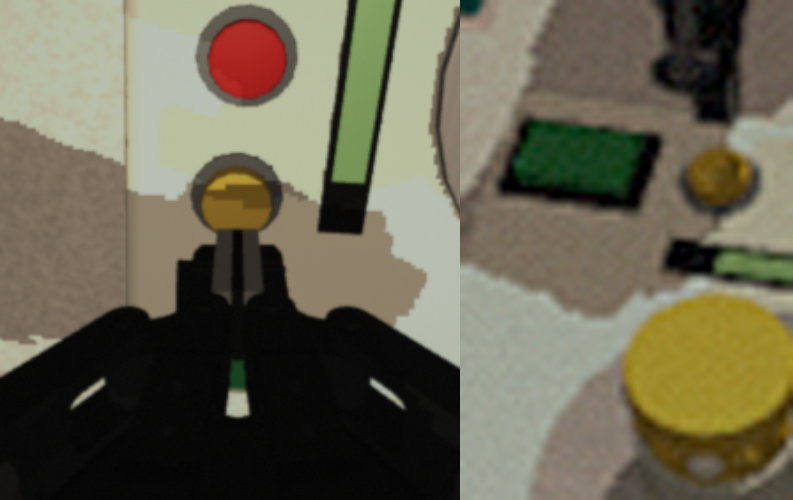

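Tips (crop 238,235) are lined up with the yellow key (236,203), and the prediction agrees. Red is clear. Descend.

```bash
(python3 -m pendant '[[0,[0,0,0.6],0],[0,[0,0,1.1],0],[0,[0,0,1.25],0],[0,[0,0,1.25],0]]'; python3 -m pendant '[[0,[0,0,0.1],0],[0,[0,0,0.1],0]]'; python3 -m pendant '[[0,[0,0,0.1],0],[0,[0,0,0.1],0]]') | grep -E "pos|wrist_force"
```

```text
position: [502.5, -65.9, 51.8]
wrist_force: [0.1, -0.1, 0.7]
position: [503.2, -66.7, 49.5]
wrist_force: [-0.5, 0.8, 0.2]
position: [503.0, -66.9, 46.2]
wrist_force: [-0.3, -0.3, 1.0]
```

```bash
(python3 -m pendant '[[0,[0,0,0.07],0],[0,[0,0,0.07],0]]'; python3 -m pendant '[[0,[0,0,0.07],0],[0,[0,0,0.07],0]]'; python3 -m pendant '[[0,[0,0,0.06],0],[0,[0,0,0.06],0]]') | grep -E "pos|wrist_force"
```

```text
position: [502.8, -67.0, 44.0]
wrist_force: [0.0, 0.3, -0.3]
position: [502.9, -67.0, 42.2]
wrist_force: [-0.7, 0.4, 8.3]
position: [503.0, -67.0, 41.7]
wrist_force: [-8.3, 3.1, 32.3]
```

```bash
python3 -m pendant '[[0,[0,0,-0.8],0],[0,[0,0,-1.6],0],[0,[0,0,-1.6],0],[0,[-1.2,-0.08,-1.6],0],[0,[-2.33,-0.16,-1.6],0],[0,[-2.33,-0.16,-1.6],0],[0,[-2.33,-0.16,-1.6],0]]' | grep -E "pos|force"
python3 - <<'E'
from h import *
s=bot.state();t=[626.6,-15.6,-.069]
b=bot.get_image('scene');w=bot.get_image('wrist')
def blobs(b,roi,names):
  h=cv2.cvtColor(b,cv2.COLOR_RGB2HSV)
  for nm,lo,hi in names:
    m=((h[:,:,0]>=lo)&(h[:,:,0]<=hi)&(h[:,:,1]>130)&(h[:,:,2]>50)).astype(np.uint8);k=np.zeros_like(m);k[roi]=1;m*=k
    n,_,st,ce=cv2.connectedComponentsWithStats(m);print(nm,[(st[i].tolist(),ce[i].round(1).tolist()) for i in range(1,n) if st[i,4]>8])
N=(('yellow',16,32),('blue',100,125),('red',0,8),('green',50,80))
blobs(b,np.s_[178:206,185:300],N)
print('wrist');blobs(w,np.s_[0:300,150:330],N)
for n in('yellow','red'):
  P=np.array(world(t,n));print(n,proj(cam('wrist',s),[P,P-[0,0,8]]).round(1).tolist(),proj(cam('scene'),[P,P-[0,0,8]]).round(1).tolist())
E
```

```text
position: [497.6, -137.1, 87.5]
wrist_force: [0.1, 0.5, -0.5]
finger_force: 0.0
yellow [([219, 189, 10, 7, 52], [223.4, 191.8])]
blue [([256, 193, 10, 7, 54], [260.5, 196.0])]
red [([237, 190, 10, 8, 56], [241.9, 193.5])]
green [([193, 183, 19, 10, 123], [202.4, 187.8])]
wrist
yellow [([239, 97, 44, 44, 1488], [260.6, 118.8])]
blue []
red [([244, 0, 51, 43, 1849], [268.8, 18.6])]
green [([230, 180, 50, 61, 2405], [253.7, 207.0])]
yellow [[262.6, 117.4], [262.3, 116.3]] [[223.8, 190.0], [224.0, 191.6]]
red [[271.0, 7.7], [270.2, 11.7]] [[242.3, 192.5], [242.4, 194.2]]
```

Yellow's apparent diameter is 44 px against 51 px for red at the same or greater range, so it is in. Now press print.

```bash
(python3 -m pendant '[[0,[0,0,0.6],0],[0,[0,0,1.1],0],[0,[0,0,1.25],0],[0,[0,0,1.25],0]]'; python3 -m pendant '[[0,[0,0,0.1],0],[0,[0,0,0.1],0]]'; python3 -m pendant '[[0,[0,0,0.08],0],[0,[0,0,0.08],0],[0,[0,0,0.08],0]]') | grep -E "pos|wrist_force"
```

```text
position: [497.7, -136.0, 50.3]
wrist_force: [0.2, -0.5, -0.5]
position: [498.4, -136.7, 48.1]
wrist_force: [0.6, 1.3, 1.8]
position: [498.3, -136.9, 45.5]
wrist_force: [2.0, 1.0, 2.8]
```

Spring force is rising as expected (1.8 → 2.8 N); press to the bottom.

```bash
(python3 -m pendant '[[0,[0,0,0.07],0],[0,[0,0,0.07],0],[0,[0,0,0.07],0]]';python3 -m pendant '[[0,[0,0,0.06],0],[0,[0,0,0.06],0],[0,[0,0,0.06],0]]') | grep -E "pos|wrist_force"
```

```text
position: [498.3, -136.9, 43.4]
wrist_force: [1.6, 2.6, 6.1]
position: [498.5, -136.9, 42.9]
wrist_force: [-5.5, 6.0, 30.3]
```

```bash
python3 -m pendant '[[0,[0,0,-0.8],0],[0,[0,0,-1.8],0],[0,[0,0,-3],0],[0,[0,0,-4],0],[0,[0,0,-4],0],[0,[0,0,-4],0]]' | grep -E "time|pos|wrist_force"
python3 - <<'E'
from h import *
bot.get_image('scene')
for q in('print','power','jar_yellow','jar_red','jar_blue'):print(q,[(x['bbox'],round(x['conf'],2)) for x in bot.boxes_of(q,'scene')[:1]])
print(bot.hand_in())
E
```

```text
time: 12.1
position: [498.0, -137.0, 161.3]
wrist_force: [0.2, 0.7, -1.0]
print [([193.9, 186.7, 19.3, 10.0], 0.46)]
power [([276.3, 191.9, 13.2, 18.2], 0.74)]
jar_yellow [([207.0, 208.2, 24.5, 40.9], 0.56)]
jar_red [([94.4, 136.4, 26.0, 33.9], 0.63)]
jar_blue []
the job is handed in; nothing more can be done
None
```

I switched the scale on, pushed the yellow key in to match the yellow-lidded jar on the pan, pressed the green print key to its stop and released it, and handed the job in at about 12 s; no verdict came back.

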